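Clamp a biscuit tile in the decorating jig with the click-stop knob

TASK

A plain biscuit tile lies part-way into the clamping jig. Slide it along its rails, gently because biscuit is brittle, until it is fully home against the end stop; then swing the clamp arm round over the tile right up to its stop pin, and turn the black knob clockwise until its torque limiter slips and clicks. Stop at the first click, or the second at the latest (never a third), let go, and leave the tile clamped there and the things around the jig undisturbed.

Things in the scene. Friction and masses are not known exactly. Their poses are not given: they have to be found in the camera images.
- jig: Fixed jig: plywood bed, top 15 mm above the bench, x -124 to +150, y -131 to +83 mm, with two aluminium rails (inner faces x = -103 and +103 mm) and an end stop, all 7 mm high. Origin: on the bench, under the centre of a tile that is home. x across the rails, y along them away from the stop, z up.
- stop_face (a point): Middle of the upright face of the end stop that the tile must meet, 18 mm above the bench: x = 0, y = -101 mm in the jig's frame. The stop is 20 mm thick; axes as the jig's.
- tile: Loose plain off-white biscuit tile 202 x 202 x 9 mm, 0.5 to 0.8 kg, flat on the bed between the rails (2 mm play a side), sides parallel to the jig's axes, 25 to 50 mm short of the stop. Origin: centre of underside; at home it is at x 0, y 0, z 15 mm of the jig. A push of over 25 N by the robot chips it.
- tile_edge (a point): Middle of the tile's edge to push on (the one at the jig's +y, open end), at mid-thickness, 101 mm from the tile's centre. It always overhangs the bed by 18 mm or more, so fingertips can go down beside it, below the tile's underside. The tile slides along the jig's -y at about 2 to 6 N; at the stop the force climbs sharply.
- clamp_arm: Swing arm: aluminium bar 24 mm wide, top 56 mm above the bench (pivot bolt 64 mm). Origin on its vertical hinge axis, at x = +128, y = -65 mm of the jig, 43 mm up; the bar runs 95 mm along its own -x to the knob's axis. Home, at the stop pin, its axes are the jig's (0.06 rad counts); it starts 0.85 to 1.35 rad anticlockwise, clear of the tile. Stiff hinge (4 N at the knob), stays put.
- knob_top (a point): Centre of the knob's top face, on its axis, at the arm's free end, always 94 mm above the bench. Black fluted knob, 42 mm across, 64 to 94 mm above the bench; grip it at any yaw with 20 N or more, fingertips no lower than 60 mm. Clockwise from above lowers a cork-faced foot, 20 mm across, 16 mm a turn on to the tile (1 to 7 mm below at the start); the knob does not sink.
- clamp_sleeve: Steel collar, 23 mm across, under the knob; origin on the knob's axis 57 mm up. It turns with the knob (0.08 to 0.15 N m felt); after 0.5 to 2.8 rad the foot meets the tile, in 0.3 to 1 rad more it climbs to 0.16 to 0.3 N m, then a 12-tooth ratchet slips and for 0.1 to 0.3 rad it falls below 0.07: the click. The next come 0.5 to 1.3 rad apart. The foot then holds with 20 to 90 N, also when let go.
- knob_pip (a point): Small steel pip on the knob's top, 15.5 mm from its axis. Until the ratchet slips it points along the collar's x axis (within 0.1 rad); after 1 click 0.27 to 0.66 rad clockwise of it, after 2 clicks 0.77 to 1.18. When the torque has just broken down it may stand on the crest, at 0.1; 0.12 rad more clears it. Turned back, the ratchet does not slip: it loosens the foot.
- pot_one: Bystander, to be left alone: pigment pot with black lid, 60 mm across, 62 mm tall; origin under its centre.
- pot_two: Bystander, to be left alone: pigment pot with blue lid, 64 mm across, 70 mm tall; origin under its centre.
- tape: Bystander, to be left alone: roll of masking tape lying flat, 98 mm across, 25 mm tall; origin under its centre.

How it is judged:
On the way, in this order (a step that is already met when the one before it is completed fails the run):
1. the tile is home against the end stop (y of tile in the frame of jig below 0.0015 m and z of tile in the frame of jig below 0.018 m), for 0.2 s.
2. the arm is over the tile at its pin, and the knob has clicked with the foot pressing on the tile (all of step 1 and angle between the x axis of clamp_arm and the x axis of jig, either way round below 0.06 rad and y of knob_pip in the frame of clamp_sleeve below -0.0037 m and contact force between clamp_arm and tile above 15 N), for 0.2 s.
At the end, for the whole second after the job is handed in: Tile flat in the jig within 1.5 mm of the end stop; clamp arm within 0.06 rad of its stop pin; knob clicked once or twice (pip 0.24 to 1.28 rad clockwise of the collar's x axis); foot pressing on the tile with over 15 N; pots and tape within 20 mm of where they were (all of step 2 and distance of each of pot_one, pot_two, tape from where it was at the start of the episode below 0.02 m); the robot touches nothing.
It fails at once if the knob clicks a third time (x of knob_pip in the frame of clamp_sleeve below 0.0044 m).
It fails at once if the robot pushes on the brittle tile with more than 25 N (contact force between any of the fingers, the arm and tile above 25 N).
It fails at once if a pot or the tape is moved by more than 20 mm (distance of any of pot_one, pot_two, tape from where it was at the start of the episode above 0.02 m).
It also fails if it takes over 72 s, if anything falls off the work surface, if the arm or the gripper's body presses on something with over 40 N, if the wrist force passes 120 N, or if a joint passes its speed limit or range.

ROBOT

A 6-joint arm with a two-finger parallel gripper is mounted at the origin on the work surface; the furniture and walls round the work are solid. World frame = base frame: x ahead of the robot, y to its left, z up, the work surface at z = 0. Lengths are in m, angles in rad, forces in N, time in s.
With the tool pointing down it reaches from about 0.325 to 0.85 m from the base axis. Payload 4.4 kg.
Tool frame: the origin (TCP) lies midway between the tips of the shut fingers; the grasp point (between the pads) lies 19 mm behind it (arm.grip_point_offset is the z of the grasp point in the tool frame, in m); z points along the fingers, y is the line along which they close (so a half turn about z gives the same grasp; the last joint's range is limited). The gripper opens to 94 mm and grips with 3 to 60 N. Pads are 16 mm wide; open, the fingers measure 119 mm over their backs; the gripper's body (75 mm by 177 mm) begins 78 mm behind the grasp point.
Start: joints at [1.062, 0.207, 1.542, -0, 1.393, -0.15], TCP at [0.201, 0.539, 0.205] pointing down, gripper open.
Joint ranges: [-2.73, 2.73], [-0.86, 2.22], [0.23, 2.46], [-1.11, 4.25], [0.08, 2.63], [-2.82, 2.82]. Speed limits (rad/s): [2.79, 2.79, 3.14, 3.14, 3.14, 3.14].

INTERFACE

Orientations are given as a rotation vector (axis times angle).
In Python, from rig import arm gives the robot as it stands.
- The arm moves only by the shell command python3 -m crank 'ROWS' [FORCE]. ROWS is a JSON object of lists of equal length, an entry for each row: "jaw": the closure, from 0 (fully open) to 1 (shut); "translation": the shift along the tool's x, y, z in units of 30 mm (1.0 is 30 mm), a list of three; "roll": the turn about the tool's z in units of 6 degrees (1.0 is 6 degrees). A call has 1 to 12 rows; each row shifts and turns the commanded pose from where the row before left it, along the tool's axes as they then stand; what a row does not reach is not made up. A row lasts 1/12 s, in which the tool goes at most 41.7 mm and 7.16 degrees, less where a joint would pass 70% of its speed; a pose out of reach is approached as far as the arm can. A call is refused whole if a number of a shift passes 1 or a number of a turn 1, either way. A call with a gripper value outside its range is refused whole. The fingers move at their own pace and stop on an object; FORCE is the grip in N (left out, the last holds). Time passes only in rows, so rows that do not move let the fingers close. It gives the time, the measured TCP pose, the force, the opening and the grip force at its end, in the units of the state.
- arm.get_state(): the state, without advancing time (a new reading comes with each control period).
- arm.read_camera(name): name is "scene" or "top"; returns a dict with "img" (384x512x3 uint8, blue, green, red), "depth" (384x512 float32, m along the optical axis (not along the pixel's ray), 0 where there is no reading), "fx", "fy", "cx", "cy" (pixels), "world_to_cam" (4x4, takes a point from world to camera coordinates). Camera axes: x right, y down, z forward; pixel columns grow to the right and rows downward; lengths in m; the calibration is good to about 2 mm. A picture is of the moment at which its call begins.
- arm.sign_off(): hands the job in; it is judged then, once.
The state is a dict: "time_s": time; "joints": joint angles; "qd": joint speeds; "tau": joint torques, N m; "tcp_pos": TCP position; "orientation": TCP orientation; "contact_force": force on the tool from outside, world axes, zero at the start; "torque": the same for the moment, N m; "gripper_width": finger opening in m; "grasp_force": force on a finger pad.
Only numpy, scipy, OpenCV 4.12 (cv2) and the standard library are available. Lean on these libraries where they do the work, as an engineer would, in place of code of your own. Each camera call takes 0.05 s, during which the arm holds its last target. There are 200 camera calls.

## Working session

There is one attempt and no reset: what is moved stays moved. The work goes in short steps, Python scripts to look and compute and a shell command to move; the robot and the scene stay as the last step left them, time stands still between calls to the robot, and variables do not carry over. Pictures are saved under pics/ and viewed, at most 10 in all, crops included, and the job is handed in when it is done.

```bash
ls; mkdir -p pics; python3 - <<'E'
from rig import arm
import cv2,numpy as np
for n in ("top","scene"):
    c=arm.read_camera(n); cv2.imwrite(f"pics/{n}0.png",c["img"]); np.savez(f"{n}0.npz",**c)
    print(n,c["fx"],c["cx"],c["cy"],np.round(c["world_to_cam"],3).tolist())
s=arm.get_state();print(s)
E
```

```text
pics
top 477.8482823974139 254.69474604202182 190.13391371509417 [[-0.018, -1.0, 0.004, 0.163], [-0.992, 0.017, -0.125, 0.599], [0.125, -0.006, -0.992, 1.275], [0.0, 0.0, 0.0, 1.0]]
scene 470.6407347955994 254.75207737221686 195.75392192758815 [[0.911, -0.413, -0.001, -0.441], [-0.18, -0.395, -0.901, 0.261], [0.371, 0.821, -0.434, 0.801], [0.0, 0.0, 0.0, 1.0]]
{'time_s': 0.1, 'joints': array([ 1.06248393e+00,  2.07334554e-01,  1.54280103e+00,  6.76502130e-06,
        1.39347681e+00, -1.50450487e-01]), 'qd': array([-0.00014573, -0.0016298 , -0.00478341,  0.00288174,  0.00023999,
       -0.00013332]), 'tau': array([ 3.40389306e-04, -3.71865427e+01, -2.82291323e+01,  7.01153534e-02,
        3.12053680e-02, -2.29842624e-05]), 'tcp_pos': array([0.20103431, 0.5379438 , 0.20441182]), 'orientation': array([-5.59017631e-01, -3.09078481e+00,  2.99803189e-03]), 'contact_force': array([ 0.66292393, -0.03322565,  0.29628348]), 'torque': array([-0.02531982, -0.01042705, -0.02280351]), 'grasp_force': 0.0, 'gripper_width': 0.09411360713274769}
```

View pics/top0.png

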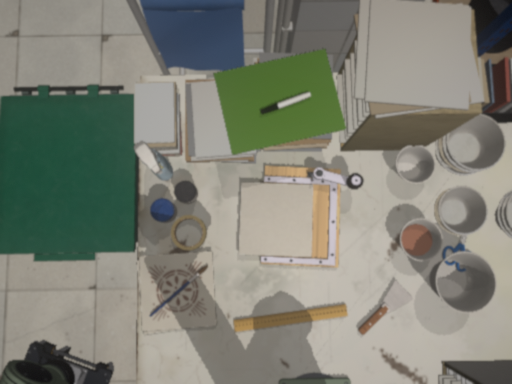

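View pics/scene0.png

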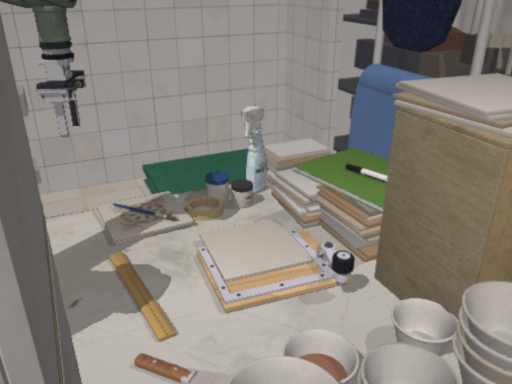

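The top view shows the jig around px (240–340, 165–265): the stop is on the right (world −y), the pivot at (318,173) and the knob at (355,181). The jig axes are roughly the world axes. The pots are at (185,190) and (163,209), and the tape at (188,233). The scene view agrees. Next I'll make a zoomed crop and a height map.

```bash
cat > h.py <<'E'
import numpy as np,cv2
def ray(c,uv,z):
    """pixels -> world points on plane height z"""
    uv=np.atleast_2d(np.float64(uv)); T=c["world_to_cam"];R=T[:3,:3];o=-R.T@T[:3,3]
    d=np.c_[(uv[:,0]-c["cx"])/c["fx"],(uv[:,1]-c["cy"])/c["fy"],np.ones(len(uv))]@R
    return o+d*((z-o[2])/d[:,2])[:,None]
def proj(c,P):
    P=np.atleast_2d(P);T=c["world_to_cam"];q=P@T[:3,:3].T+T[:3,3]
    return np.c_[q[:,0]/q[:,2]*c["fx"]+c["cx"],q[:,1]/q[:,2]*c["fy"]+c["cy"]]
def cloud(c):
    h,w=c["depth"].shape;u,v=np.meshgrid(np.arange(w),np.arange(h));d=c["depth"];T=c["world_to_cam"]
    p=np.stack([(u-c["cx"])/c["fx"]*d,(v-c["cy"])/c["fy"]*d,d],-1)
    return (p-T[:3,3])@T[:3,:3]
E
python3 - <<'E'
import numpy as np,cv2
from h import *
c=dict(np.load("top0.npz"));z=cloud(c)[...,2]*1000
a=c["img"][155:275,225:375];hm=np.clip(z[155:275,225:375]*2.4,0,255).astype(np.uint8)
k=dict(dsize=None,fx=5,fy=5)
big=cv2.resize(a,None,fx=5,fy=5,interpolation=cv2.INTER_CUBIC)
cv2.imwrite("pics/crop.png",big)
print(np.round(z[210,230:350:4]),np.round(z[160:270:4,280]),np.round(z[176:188,348:364:2]))
hsv=cv2.cvtColor(c["img"],cv2.COLOR_BGR2HSV)
print(hsv[215,236:346:3].tolist())
E
```

```text
[-1.  3.  7. 28. 23. 25. 21. 22. 18. 28. 23. 23. 24. 29. 24. 27. 22. 21.
 23. 25. 28. 14. 12. 18. 17. 25. 21. 14.  1.  1.] [ 0. -4. 15. 15. 17. 18. 21. 29. 25. 22. 26. 23. 25. 24. 24. 23. 25. 26.
 22. 20. 19. 23. 23. 20. 19. 24. 15. -0.] [[  1.  92.  95.  99.  98.  94.  99.  -3.]
 [ 91.  99.  92.  92.  97.  97.  95.   2.]
 [ 92.  95.  96.  99.  96.  96.  92.  92.]
 [ 92.  93. 100.  95.  94.  95.  97.  92.]
 [ 94.  90.  95.  97.  95.  99.  92.  96.]
 [ 96.  95.  96.  97.  99.  92.  94.  95.]
 [ 90.  94.  91.  95.  95.  94.  94.  98.]
 [ 93.  95.  97.  96. 102.  98.  94.  95.]
 [ 85.  93.  96.  96.  94.  97.  93.  94.]
 [ 88.  97.  98.  92.  95.  98.  93.   0.]
 [ 77.  94.  98.  96.  92.  96.  93.   0.]
 [ 67.  87.  93.  95.  94.  99.   1.  -2.]]
[[20, 25, 187], [21, 24, 137], [18, 31, 182], [19, 30, 179], [19, 30, 181], [18, 31, 182], [19, 29, 182], [19, 29, 183], [19, 29, 184], [18, 30, 184], [18, 32, 186], [19, 30, 185], [18, 30, 185], [19, 29, 184], [18, 31, 187], [18, 31, 187], [19, 30, 187], [18, 30, 188], [18, 30, 188], [18, 30, 188], [19, 30, 188], [18, 31, 188], [18, 31, 188], [18, 31, 189], [18, 32, 190], [17, 37, 187], [17, 99, 194], [17, 98, 184], [17, 100, 191], [16, 100, 196], [17, 100, 201], [6, 24, 168], [150, 10, 203], [167, 11, 201], [19, 85, 200], [22, 27, 179], [21, 27, 178]]
```

View pics/crop.png

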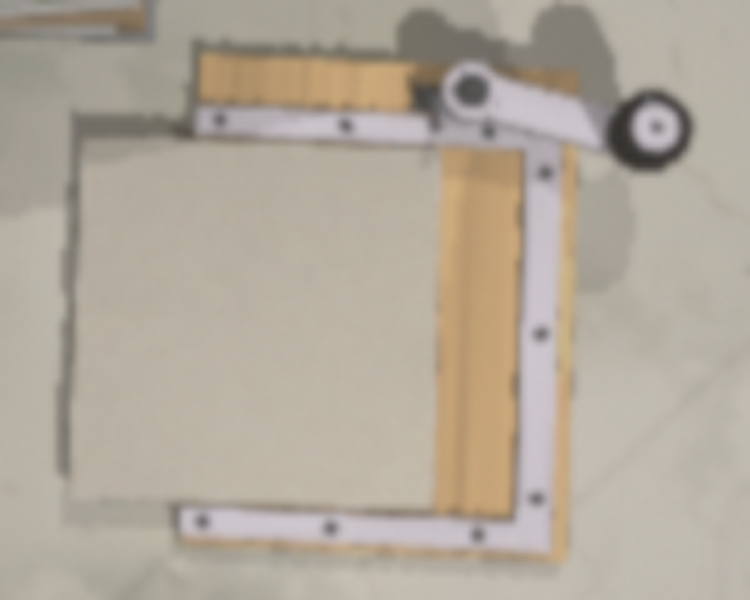

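The crop shows the tile's top corners at about (80,140), (441,150), (434,511) and (65,498). The stop's inner edge runs from (524,152) to (516,518), the pivot bolt is at (471,91) and the knob centre is about (650,130).

```bash
python3 - <<'E'
import numpy as np,cv2
from h import *
c=dict(np.load("top0.npz"))
f=lambda p:(np.float64(p)+.5)/5-.5+[225,155]
P=lambda p,z:ray(c,f(p),z)[:,:2]*1000
T=P([[80,140],[441,150],[434,511],[65,498]],.024);S=P([[524,152],[516,518]],.022)
print("tile",T.round(1),T.mean(0),np.linalg.norm(np.roll(T,1,0)-T,axis=1))
print("stop",S.round(1),np.linalg.norm(S[0]-S[1]))
ang=lambda d:np.degrees(np.arctan2(d[1],d[0]))
print("yaw x:",ang(S[0]-S[1]),ang(T[0]-T[3]),ang(T[1]-T[2]),"y-90:",ang(T[0]-T[1])-90,ang(T[3]-T[2])-90)
print("rail bot in (198..)",P([[180,505],[516,518]],.022), "rail top in",P([[195,138],[524,150]],.022))
g=cv2.cvtColor(c["img"],cv2.COLOR_BGR2GRAY)[165:200,335:370]
z=cloud(c)[...,2]; m=((z>.085)&(z<.11)).astype(np.uint8); m[:165]=0;m[200:]=0;m[:,:335]=0;m[:,375:]=0
n,l,st,ce=cv2.connectedComponentsWithStats(m);i=1+st[1:,4].argmax();print("knob depth",st[i],ce[i],ray(c,ce[i],.094)*1000)
print("bolt",P([471,91],.064),"knob",P([648,130],.094))
hsv=cv2.cvtColor(c["img"],cv2.COLOR_BGR2HSV)
for n,(u,v,h,r) in dict(one=(185,190,.062,30),two=(163,209,.07,32),tape=(188,233,.025,49)).items(): print(n,ray(c,(u,v),h)*1000)
E
```

```text
tile [[625.3 191. ]
 [616.2  -9.6]
 [417.6   0.8]
 [428.2 202. ]] [521.83122734  96.04157218] [197.44910187 200.81983628 198.95386494 201.47780348]
stop [[614.6 -56.1]
 [412.9 -44.1]] 201.99972653860698
yaw x: -3.389593482028787 -3.1929094886142395 -3.0005671325769794 y-90: -2.6004679379406213 -3.0300151296891045
rail bot in (198..) [[423.26495575 139.28435113]
 [412.92621266 -44.1358805 ]] rail top in [[625.63733337 126.98045868]
 [615.69632591 -56.12130098]]
knob depth [347 173  17  16 194] [354.92268041 180.86082474] [[ 614.74714583 -111.98596668   94.        ]]
bolt [[642.72228946 -21.75779179]] knob [[ 615.47460071 -110.11036534]]
one [[602.40703207 340.11103376  62.        ]]
two [[551.39539629 397.51161139  70.        ]]
tape [[488.23202781 337.07526826  25.        ]]
```

```bash
python3 - <<'E'
import numpy as np
from h import *
for n in("top","scene"):
    P=cloud(dict(np.load(n+"0.npz")));d=dict(np.load(n+"0.npz"))["depth"]
    P=P[d>0];P=P[(P[:,2]>.10)&(P[:,0]>.3)&(P[:,0]<.9)&(P[:,1]>-.35)&(P[:,1]<.4)&(P[:,2]<.5)]
    r=np.hypot(*(P[:,:2]-[.615,-.112]).T)
    for lo,hi in((.1,.16),(.16,.25),(.25,.5)):
        m=(P[:,2]>lo)&(P[:,2]<=hi)&(r>.03); 
        if m.any(): i=r[m].argsort()[:400:80];print(n,lo,np.round(P[m][i],3).tolist(),np.round(r[m][i],3),m.sum())
E
```

```text
top 0.1 [[0.713, -0.116, 0.11], [0.715, -0.131, 0.158], [0.713, -0.165, 0.142], [0.737, -0.101, 0.111], [0.714, -0.197, 0.157]] [0.098 0.101 0.111 0.123 0.13 ] 10870
top 0.16 [[0.713, -0.109, 0.177], [0.714, -0.103, 0.192], [0.714, -0.136, 0.22], [0.714, -0.154, 0.168], [0.714, -0.173, 0.24]] [0.098 0.1   0.102 0.108 0.116] 1519
top 0.25 [[0.705, -0.102, 0.377], [0.713, -0.116, 0.298], [0.714, -0.101, 0.253], [0.715, -0.122, 0.302], [0.714, -0.093, 0.39]] [0.091 0.099 0.099 0.1   0.101] 12952
scene 0.1 [[0.712, -0.115, 0.148], [0.713, -0.128, 0.121], [0.715, -0.109, 0.16], [0.716, -0.107, 0.102], [0.715, -0.129, 0.103]] [0.097 0.099 0.1   0.101 0.101] 9443
scene 0.16 [[0.712, -0.113, 0.173], [0.714, -0.12, 0.176], [0.714, -0.118, 0.237], [0.714, -0.102, 0.218], [0.713, -0.135, 0.191]] [0.097 0.099 0.1   0.1   0.1  ] 6990
scene 0.25 [[0.704, -0.101, 0.376], [0.711, -0.118, 0.377], [0.713, -0.1, 0.268], [0.714, -0.12, 0.277], [0.714, -0.124, 0.255]] [0.09  0.096 0.098 0.099 0.099] 14259
```

```bash
python3 -m crank '{"jaw":[1,1,1,1,1,1],"translation":[[0.5,-1,0],[0.5,-1,0],[0.5,-1,0],[0.5,-1,0],[0,-1,0],[0,0,0]],"roll":[-1,-1,-0.9,0,0,0]}' 20
```

```text
time_s: 0.6
tcp_pos: [0.115, 0.3988, 0.2037]
orientation: [-0.084, -3.139, 0.008]
contact_force: [0.2, 0.2, -0.4]
gripper_width: 0.0577
grasp_force: 0.0
```

```bash
python3 -m crank '{"jaw":[1,1,1,1,1,1,1,1,1,1,1,1],"translation":[[-1,-0.4,0],[-1,-0.4,0],[-1,-0.4,0],[-1,-0.4,0],[-1,-0.4,0],[-1,-0.4,0],[-1,-0.4,0],[-1,-0.4,0],[-1,-0.4,0],[-1,-0.4,0],[-1,-0.4,0],[-1,-0.4,0]],"roll":[0.25,0,0,0,0,0,0,0,0,0,0,0]}'
```

```text
time_s: 1.6
tcp_pos: [0.4668, 0.2314, 0.205]
orientation: [-0.127, -3.139, -0.0]
contact_force: [-0.2, 0.8, -0.0]
gripper_width: 0.0004
grasp_force: 0.0
```

```bash
python3 -m crank '{"jaw":[1,1,1,1,1,1,1,1,1,1],"translation":[[-1,-0.1,0],[-1,-0.1,0],[0,0,1],[0,0,1],[0,0,1],[0,0,1],[0,0,1],[0,0,0.9],[0,0,0.4],[0,0,0]],"roll":[-0.25,0,0,0,0,0,0,0,0,0]}'
```

```text
time_s: 2.43
tcp_pos: [0.5214, 0.2214, 0.0125]
orientation: [-0.085, -3.133, 0.003]
contact_force: [-0.6, -0.2, -0.0]
gripper_width: 0.0007
grasp_force: 0.0
```

```bash
python3 -m crank '{"jaw":[1,1,1,1,1,1,1,1,1,1,1,1],"translation":[[-0.17,-0.1,0.05],[0,-0.1,0],[0,-0.1,0],[0,-0.1,0],[0,-0.1,0],[0,-0.1,0],[0,-0.1,0],[0,-0.1,0],[0,-0.1,0],[0,-0.1,0],[0,-0.1,0],[0,-0.1,0]],"roll":[0,0,0,0,0,0,0,0,0,0,0,0]}'
```

```text
time_s: 3.43
tcp_pos: [0.5285, 0.1871, 0.016]
orientation: [0.085, 3.138, 0.004]
contact_force: [1.1, 5.9, 3.5]
gripper_width: 0.0004
grasp_force: 3.0
```

```bash
python3 -m crank '{"jaw":[1,1,1,1],"translation":[[0,-0.1,0],[0,-0.1,0],[0,-0.06,0],[0,-0.03,0]],"roll":[0,0,0,0]}'
```

```text
time_s: 3.77
tcp_pos: [0.5281, 0.1783, 0.016]
orientation: [0.086, 3.138, 0.004]
contact_force: [0.6, 5.5, 3.9]
gripper_width: 0.0004
grasp_force: 3.1
```

```bash
python3 -m crank '{"jaw":[1,1,1,1,1],"translation":[[0,-0.08,0.03],[0,-0.08,0.03],[0,-0.08,0.03],[0,-0.06,0],[0,-0.04,0]],"roll":[0,0,0,0,0]}'
```

```text
time_s: 4.18
tcp_pos: [0.5298, 0.1705, 0.0157]
orientation: [0.086, 3.133, 0.01]
contact_force: [-1.1, 11.0, 11.0]
gripper_width: 0.0003
grasp_force: 7.7
```

```bash
python3 -m crank '{"jaw":[1,1],"translation":[[0,-0.04,0],[0,-0.04,0]],"roll":[0,0]}'
```

```text
time_s: 4.35
tcp_pos: [0.5299, 0.1681, 0.0157]
orientation: [0.086, 3.133, 0.01]
contact_force: [-1.0, 10.1, 11.5]
gripper_width: 0.0004
grasp_force: 7.6
```

```bash
python3 -m crank '{"jaw":[1,1,1],"translation":[[0,0,-0.1],[0,0,-0.06],[0,0,0]],"roll":[0,0,0]}'; python3 - <<'E'
from rig import arm
import cv2
c=arm.read_camera("scene");cv2.imwrite("pics/s1.png",cv2.resize(c["img"][190:320,160:360],None,fx=4,fy=4,interpolation=2))
E
```

```text
time_s: 4.6
tcp_pos: [0.5273, 0.1649, 0.0179]
orientation: [0.085, 3.138, 0.001]
contact_force: [0.4, 4.3, 5.4]
gripper_width: -0.0001
grasp_force: 3.1
```

View pics/s1.png

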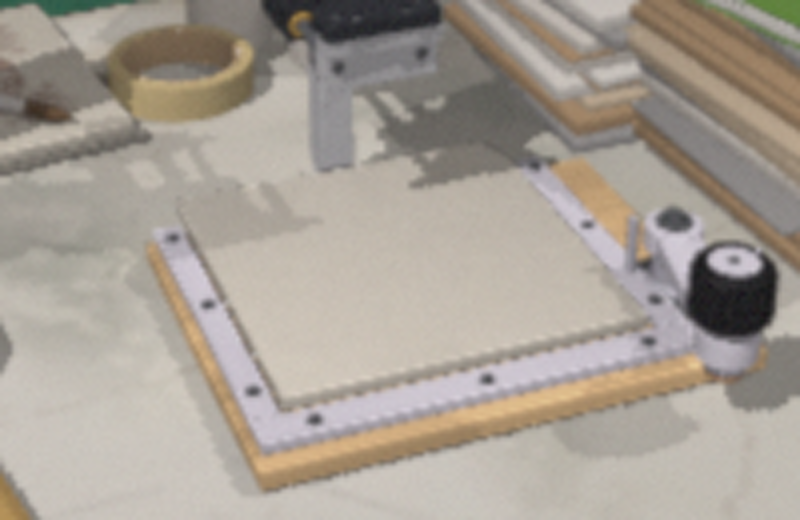

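The tile is nearly home, with only a thin gap left at the stop. The fingers at (335,150) are behind its far edge. I'll keep nudging until the force climbs.

```bash
python3 -m crank '{"jaw":[1,1],"translation":[[0,-0.04,-0.04],[0,-0.03,0]],"roll":[0,0]}'
```

```text
time_s: 4.82
tcp_pos: [0.5263, 0.1629, 0.0183]
orientation: [-0.086, -3.14, -0.001]
contact_force: [1.0, 6.2, 3.5]
gripper_width: 0.0004
grasp_force: 3.3
```

```bash
python3 -m crank '{"jaw":[1,1],"translation":[[0,-0.04,0],[0,-0.03,0]],"roll":[0,0]}'
```

```text
time_s: 4.98
tcp_pos: [0.5261, 0.1611, 0.0183]
orientation: [-0.086, -3.14, -0.002]
contact_force: [-0.9, 5.1, 4.2]
gripper_width: 0.0002
grasp_force: 3.3
```

```bash
for i in 1; do python3 -m crank '{"jaw":[1,1],"translation":[[0,-0.03,0],[0,-0.03,0]],"roll":[0,0]}'; done
```

```text
time_s: 5.15
tcp_pos: [0.5259, 0.1593, 0.0182]
orientation: [-0.086, -3.14, -0.002]
contact_force: [0.4, 6.5, 3.9]
gripper_width: 0.0004
grasp_force: 3.4
```

```bash
python3 -m crank '{"jaw":[1,1],"translation":[[0,-0.03,0],[0,-0.03,0]],"roll":[0,0]}'
```

```text
time_s: 5.32
tcp_pos: [0.5258, 0.1576, 0.0183]
orientation: [-0.086, -3.14, -0.002]
contact_force: [0.6, 5.4, 3.9]
gripper_width: 0.0002
grasp_force: 3.4
```

```bash
python3 -m crank '{"jaw":[1],"translation":[[0,-0.03,0]],"roll":[0]}'
```

```text
time_s: 5.4
tcp_pos: [0.5258, 0.1572, 0.0183]
orientation: [-0.086, -3.14, -0.004]
contact_force: [-0.6, 7.6, 2.8]
gripper_width: 0.0006
grasp_force: 4.4
```

```bash
python3 -m crank '{"jaw":[1],"translation":[[0,-0.03,0]],"roll":[0]}'
```

```text
time_s: 5.48
tcp_pos: [0.5257, 0.157, 0.0183]
orientation: [-0.087, -3.14, -0.006]
contact_force: [0.3, 10.5, 4.0]
gripper_width: 0.0007
grasp_force: 5.1
```

```bash
python3 -m crank '{"jaw":[1],"translation":[[0,-0.03,0]],"roll":[0]}'
```

```text
time_s: 5.57
tcp_pos: [0.5255, 0.1569, 0.0183]
orientation: [-0.088, -3.14, -0.009]
contact_force: [-0.5, 13.1, 2.6]
gripper_width: 0.0005
grasp_force: 5.8
```

```bash
python3 -m crank '{"jaw":[1,1,1,1,1,1,1,1,1,1],"translation":[[0,0,0],[0,0,0],[0,0.3,0],[0,0.3,-0.5],[0,0,-1],[0,0,-1],[0,0,-1],[0,0,-1],[0,0,-0.5],[0,0,0]],"roll":[0,0,0,0,0,0,0,0,0,0]}'; python3 -m crank '{"jaw":[0,0,0,0,0,0,0,0,0,0,0,0],"translation":[[-0.3,-1,0],[-0.3,-1,0],[-0.3,-1,0],[-0.3,-1,0],[-0.3,-1,0],[-0.4,-1,0],[-0.4,-1,0],[-0.4,-1,0],[-0.4,-1,0],[-0.4,-0.4,0],[0,0,0],[0,0,0]],"roll":[0,0,0,0,0,0,0,0,0,0,-1,-0.7]}'
python3 - <<'E'
from rig import arm
import cv2,numpy as np
from h import *
c=arm.read_camera("scene");np.savez("s2.npz",**c);cv2.imwrite("pics/s2.png",cv2.resize(c["img"][150:320,160:400],None,fx=3,fy=3,interpolation=2))
c=arm.read_camera("top");np.savez("t2.npz",**c)
E
```

```text
time_s: 6.4
tcp_pos: [0.5291, 0.1715, 0.1719]
orientation: [0.085, 3.134, -0.002]
contact_force: [0.8, 0.0, 0.1]
gripper_width: 0.0004
grasp_force: 0.0
time_s: 7.4
tcp_pos: [0.6145, -0.1169, 0.1646]
orientation: [0.197, -3.129, -0.001]
contact_force: [-0.4, 0.2, 0.7]
gripper_width: 0.0774
grasp_force: 0.0
```

View pics/s2.png

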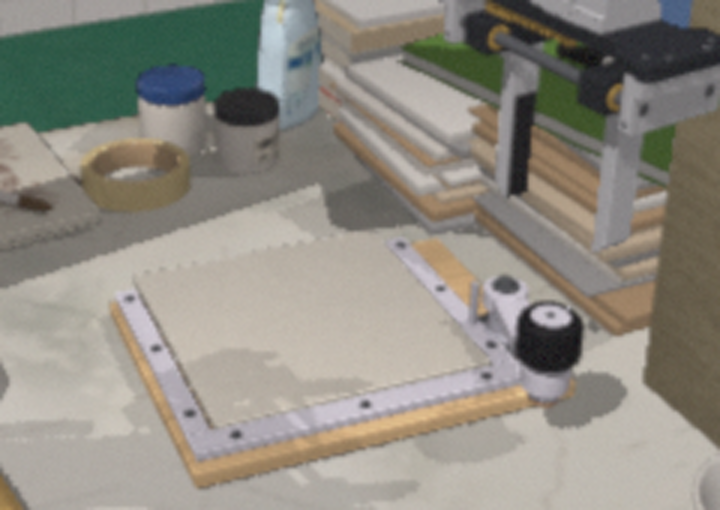

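The tile's front edge now touches the stop along its length, and the pots and tape are where they were. The knob at (548,335) is still at its start. Next I'll grip it.

```bash
python3 -m crank '{"jaw":[0,0,0,0,0,0,0,0],"translation":[[0,0.17,0],[0,0,0],[0,0,1],[0,0,1],[0,0,0.9],[0,0,0.4],[0,0,0],[0,0,0]],"roll":[0,0,0,0,0,0,0,0]}'; python3 -m crank '{"jaw":[0.7,0.7,0.7,0.7,0.7,0.7,0.7,0.7],"translation":[[0,0,0],[0,0,0],[0,0,0],[0,0,0],[0,0,0],[0,0,0],[0,0,0],[0,0,0]],"roll":[0,0,0,0,0,0,0,0]}' 30
```

```text
time_s: 8.17
tcp_pos: [0.6155, -0.1096, 0.069]
orientation: [0.194, -3.134, -0.0]
contact_force: [0.9, 0.1, -0.3]
gripper_width: 0.0939
grasp_force: 0.0
time_s: 8.83
tcp_pos: [0.6166, -0.1136, 0.0698]
orientation: [-0.196, 3.134, -0.012]
contact_force: [0.7, -12.8, -3.2]
gripper_width: 0.044
grasp_force: 6.0
```

```bash
python3 -m crank '{"jaw":[0.8,0.8,0.8,0.8],"translation":[[0,-0.12,0.05],[0,0,0],[0,0,0],[0,0,0]],"roll":[0,0,0,0]}' 30
```

```text
time_s: 9.17
tcp_pos: [0.6171, -0.1149, 0.0695]
orientation: [-0.194, 3.134, -0.004]
contact_force: [-1.6, -1.7, 5.3]
gripper_width: 0.0413
grasp_force: 30.0
```

```bash
python3 -m crank '{"jaw":[0.8,0.8,0.8,0.8,0.8,0.8,0.8],"translation":[[0.15,0.08,0],[0.15,0.08,0],[0.29,0.15,0],[0.29,0.15,0],[0.29,0.15,0],[0.29,0.15,0],[0,0,0]],"roll":[0.5,0.5,1,1,1,1,0]}'
```

```text
time_s: 9.75
tcp_pos: [0.575, -0.0887, 0.0695]
orientation: [0.627, 3.076, -0.005]
contact_force: [-2.0, -5.0, 4.1]
gripper_width: 0.0417
grasp_force: 30.0
```

```bash
python3 -m crank '{"jaw":[0.8,0.8,0.8,0.8,0.8,0.8,0.8],"translation":[[0.29,0.17,0],[0.29,0.17,0],[0.29,0.16,0],[0.29,0.15,0],[0.29,0.15,0],[0.29,0.15,0],[0,0,0]],"roll":[1,1,1,1,1,1,0]}'
```

```text
time_s: 10.33
tcp_pos: [0.5503, -0.0336, 0.0693]
orientation: [-1.546, -2.733, 0.005]
contact_force: [-7.2, -1.4, 10.5]
gripper_width: 0.0416
grasp_force: 30.0
```

```bash
python3 -m crank '{"jaw":[0.8,0.8,0.8,0.8],"translation":[[0.29,0.06,0],[0.2,0.11,0],[0.06,0.03,0],[0,0,0]],"roll":[1,0.6,0.2,0]}'
```

```text
time_s: 10.67
tcp_pos: [0.5498, -0.0194, 0.0694]
orientation: [1.791, 2.575, -0.008]
contact_force: [-2.3, -8.3, 6.6]
gripper_width: 0.0417
grasp_force: 30.0
```

```bash
python3 -m crank '{"jaw":[0.8,0.8,0.8],"translation":[[0.09,0.04,0],[0.09,0.04,0],[0,0,0]],"roll":[0,0,0]}'
```

```text
time_s: 10.92
tcp_pos: [0.5498, -0.0188, 0.0694]
orientation: [1.786, 2.573, -0.021]
contact_force: [-3.8, -22.1, 5.3]
gripper_width: 0.0414
grasp_force: 30.0
```

```bash
python3 -m crank '{"jaw":[0.8,0.8,0.8],"translation":[[0.09,0.04,0],[0.09,0.04,0],[0,0,0]],"roll":[0,0,0]}'
```

```text
time_s: 11.17
tcp_pos: [0.5496, -0.0176, 0.0694]
orientation: [1.783, 2.571, -0.033]
contact_force: [-7.2, -33.7, 5.8]
gripper_width: 0.0414
grasp_force: 30.0
```

```bash
python3 -m crank '{"jaw":[0.8,0,0,0,0,0],"translation":[[-0.2,-0.09,0],[0,0,0],[0,0,0],[0,0,0],[0,0,0],[0,0,0]],"roll":[0,0,0,0,0,0]}'; python3 -m crank '{"jaw":[0,0,0,0,0,0,0,0,0,0,0],"translation":[[0,0,0],[0,0,0],[0,0,0],[0,0,0],[0,0,0],[0,0,0],[0,0,0],[0,0,0],[0,0,0],[0,0,0],[0,0,0]],"roll":[-1,-1,-1,-1,-1,-1,-1,-1,-1,-1,0]}'; python3 - <<'E'
from rig import arm
import cv2,numpy as np
print(arm.get_state()["joints"])
c=arm.read_camera("scene");np.savez("s3.npz",**c);cv2.imwrite("pics/s3.png",cv2.resize(c["img"][190:320,200:380],None,fx=4,fy=4,interpolation=2))
E
```

```text
time_s: 11.67
tcp_pos: [0.5493, -0.0102, 0.0675]
orientation: [-1.794, -2.579, -0.0]
contact_force: [-0.1, -0.3, 0.6]
gripper_width: 0.0711
grasp_force: 0.0
time_s: 12.58
tcp_pos: [0.5494, -0.0102, 0.0676]
orientation: [-0.261, -3.13, -0.0]
contact_force: [0.3, -0.0, -0.1]
gripper_width: 0.094
grasp_force: 0.0
[-1.76208293e-01  3.07152590e-01  1.72582423e+00  1.41460529e-04
  1.10888390e+00 -1.58056485e+00]
```

View pics/s3.png

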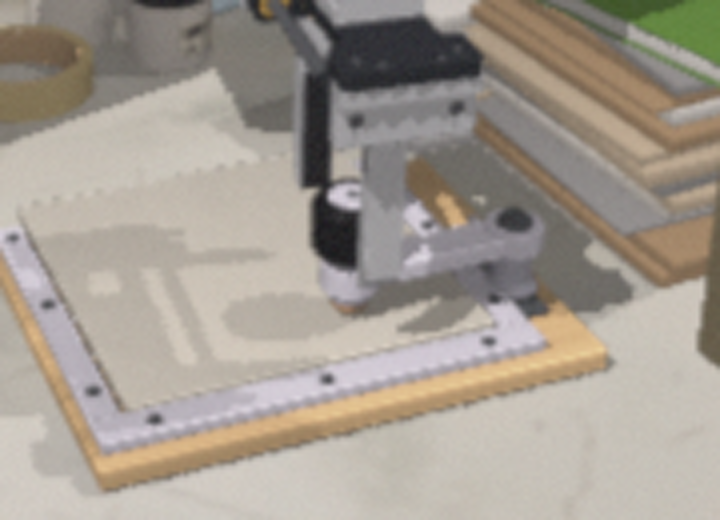

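The arm now lies over the tile and the knob, at (340,230), is over the cork foot. The tile is still against the stop. I'll roll back further, centre on the knob and regrip.

```bash
python3 -m crank '{"jaw":[0,0,0,0,0,0,0,0,0,0,0],"translation":[[-0.04,-0.21,0],[0,0,0],[0,0,0],[0,0,0],[0,0,0],[0,0,0],[0,0,0],[0,0,0],[0,0,0],[0,0,0],[0,0,0]],"roll":[-1,-1,-1,-1,-1,-1,-1,-1,-1,-0.5,0]}'; python3 -m crank '{"jaw":[0.8,0.8,0.8,0.8,0.8,0.8,0.8,0.8,0.8,0.8],"translation":[[0,0,0],[0,0,0],[0,0,0],[0,0,0],[0,0,0],[0,0,0],[0,0,0],[0,0,0],[0,0,0],[0,0,0]],"roll":[0,0,0,0,0,0,0,0,0,0]}' 35; python3 - <<'E'
from rig import arm
s=arm.get_state();print(s["joints"],s["torque"])
E
```

```text
time_s: 13.55
tcp_pos: [0.5496, -0.017, 0.0677]
orientation: [1.259, -2.878, -0.0]
contact_force: [-0.4, -0.1, 0.6]
gripper_width: 0.094
grasp_force: 0.0
time_s: 14.38
tcp_pos: [0.5499, -0.0176, 0.0678]
orientation: [-1.26, 2.877, -0.001]
contact_force: [0.8, -1.5, -0.7]
gripper_width: 0.0414
grasp_force: 35.0
[-1.89064469e-01  3.07470450e-01  1.72475219e+00 -3.72798690e-04
  1.10862961e+00 -2.58517563e+00] [-0.08757812 -0.07815509  0.01385041]
```

```bash
cat > t.py <<'E'
from rig import arm
s=arm.get_state();print("q6 %.3f Tz %.3f"%(s["joints"][5],s["torque"][2]),"F",s["contact_force"].round(1),s["grasp_force"].round(1))
E
python3 -m crank '{"jaw":[0.8,0.8,0.8],"translation":[[0,0,0],[0,0,0],[0,0,0]],"roll":[1,1,0]}'>/dev/null;python3 t.py
for i in 1 2 3; do python3 -m crank '{"jaw":[0.8,0.8],"translation":[[0,0,0],[0,0,0]],"roll":[0.5,0.5]}'>/dev/null;python3 t.py; done
```

```text
Traceback (most recent call last):
  File "t.py", line 2, in <module>
    s=arm.get_state();print("q6 %.3f Tz %.3f"%(s["joints"][5],s["torque"][2]),"F",s["contact_force"].round(1),s["grasp_force"].round(1))
                                                                                                              ^^^^^^^^^^^^^^^^^^^^^^
AttributeError: 'float' object has no attribute 'round'
Traceback (most recent call last):
  File "t.py", line 2, in <module>
    s=arm.get_state();print("q6 %.3f Tz %.3f"%(s["joints"][5],s["torque"][2]),"F",s["contact_force"].round(1),s["grasp_force"].round(1))
                                                                                                              ^^^^^^^^^^^^^^^^^^^^^^
AttributeError: 'float' object has no attribute 'round'
Traceback (most recent call last):
  File "t.py", line 2, in <module>
    s=arm.get_state();print("q6 %.3f Tz %.3f"%(s["joints"][5],s["torque"][2]),"F",s["contact_force"].round(1),s["grasp_force"].round(1))
                                                                                                              ^^^^^^^^^^^^^^^^^^^^^^
AttributeError: 'float' object has no attribute 'round'
Traceback (most recent call last):
  File "t.py", line 2, in <module>
    s=arm.get_state();print("q6 %.3f Tz %.3f"%(s["joints"][5],s["torque"][2]),"F",s["contact_force"].round(1),s["grasp_force"].round(1))
                                                                                                              ^^^^^^^^^^^^^^^^^^^^^^
AttributeError: 'float' object has no attribute 'round'
```

```bash
sed -i 's/\["grasp_force"\].round(1)/["grasp_force"]/' t.py; python3 t.py
python3 -m crank '{"jaw":[0.8],"translation":[[0,0,0]],"roll":[1]}'>/dev/null;python3 t.py
python3 -m crank '{"jaw":[0.8],"translation":[[0,0,0]],"roll":[1]}'>/dev/null;python3 t.py
python3 -m crank '{"jaw":[0.8],"translation":[[0,0,0]],"roll":[1]}'>/dev/null;python3 t.py
```

```text
q6 -2.062 Tz 0.091 F [ 1.4 -2.3 -2. ] 34.993459582328796
q6 -1.957 Tz 0.145 F [ 1.1 -2.6 -2. ] 34.98945772647858
q6 -1.850 Tz 0.171 F [ 2.1 -2.4 -2.1] 34.9901157617569
q6 -1.746 Tz 0.113 F [ 2.3 -2.6 -1.1] 34.989994168281555
```

```bash

python3 -m crank '{"jaw":[0.8],"translation":[[0,0,0]],"roll":[0.6]}'>/dev/null;python3 t.py
python3 -m crank '{"jaw":[0.8],"translation":[[0,0,0]],"roll":[0.6]}'>/dev/null;python3 t.py
python3 -m crank '{"jaw":[0.8],"translation":[[0,0,0]],"roll":[0.6]}'>/dev/null;python3 t.py
python3 -m crank '{"jaw":[0.8],"translation":[[0,0,0]],"roll":[0.6]}'>/dev/null;python3 t.py
python3 -m crank '{"jaw":[0.8],"translation":[[0,0,0]],"roll":[0.6]}'>/dev/null;python3 t.py
python3 -m crank '{"jaw":[0.8],"translation":[[0,0,0]],"roll":[0.6]}'>/dev/null;python3 t.py
```

```text
q6 -1.683 Tz 0.235 F [ 2.3 -2.8 -1.7] 34.993305802345276
q6 -1.622 Tz 0.218 F [ 1.8 -3.  -2.1] 34.99242961406708
q6 -1.559 Tz 0.161 F [ 1.4 -3.5 -1. ] 34.992515444755554
q6 -1.496 Tz 0.152 F [ 1.2 -3.6 -0.8] 34.992724657058716
q6 -1.433 Tz 0.202 F [ 0.5 -3.9 -1.2] 34.99271035194397
q6 -1.371 Tz 0.152 F [ 2.1 -3.7 -1.3] 34.9929141998291
```

```bash

python3 -m crank '{"jaw":[0.8],"translation":[[0,0,0]],"roll":[0.6]}'>/dev/null;python3 t.py
python3 -m crank '{"jaw":[0.8],"translation":[[0,0,0]],"roll":[0.6]}'>/dev/null;python3 t.py
python3 -m crank '{"jaw":[0.8],"translation":[[0,0,0]],"roll":[0.6]}'>/dev/null;python3 t.py
python3 -m crank '{"jaw":[0.8],"translation":[[0,0,0]],"roll":[0.6]}'>/dev/null;python3 t.py
```

```text
q6 -1.308 Tz 0.193 F [ 1.5 -3.6 -1.9] 34.99290347099304
q6 -1.245 Tz 0.166 F [ 1.3 -5.2 -1.2] 34.9932074546814
q6 -1.182 Tz 0.149 F [ 1.4 -4.9 -1.7] 34.99295353889465
q6 -1.119 Tz 0.167 F [ 0.6 -5.  -1.5] 34.9929678440094
```

```bash

python3 -m crank '{"jaw":[0.8],"translation":[[0,0,0]],"roll":[0.6]}'>/dev/null;python3 t.py
python3 -m crank '{"jaw":[0.8],"translation":[[0,0,0]],"roll":[0.6]}'>/dev/null;python3 t.py
python3 -m crank '{"jaw":[0.8],"translation":[[0,0,0]],"roll":[0.6]}'>/dev/null;python3 t.py
python3 -m crank '{"jaw":[0.8],"translation":[[0,0,0]],"roll":[0.6]}'>/dev/null;python3 t.py
python3 -m crank '{"jaw":[0.8],"translation":[[0,0,0]],"roll":[0.6]}'>/dev/null;python3 t.py
```

```text
q6 -1.056 Tz 0.195 F [ 1.2 -5.4 -1.4] 34.99276041984558
q6 -0.994 Tz 0.174 F [ 2.1 -4.7 -0.7] 34.992889165878296
q6 -0.931 Tz 0.175 F [ 0.7 -5.1 -1.4] 34.99275326728821
q6 -0.868 Tz 0.131 F [-0.  -4.3 -0.3] 34.99287128448486
q6 -0.805 Tz 0.172 F [ 0.2 -5.3 -1.4] 34.993305802345276
```

```bash

python3 -m crank '{"jaw":[0.8],"translation":[[0,0,0]],"roll":[0.6]}'>/dev/null;python3 t.py
python3 -m crank '{"jaw":[0.8],"translation":[[0,0,0]],"roll":[0.6]}'>/dev/null;python3 t.py
python3 -m crank '{"jaw":[0.8],"translation":[[0,0,0]],"roll":[0.6]}'>/dev/null;python3 t.py
python3 -m crank '{"jaw":[0.8],"translation":[[0,0,0]],"roll":[0.6]}'>/dev/null;python3 t.py
python3 -m crank '{"jaw":[0.8],"translation":[[0,0,0]],"roll":[0.6]}'>/dev/null;python3 t.py
```

```text
q6 -0.742 Tz 0.193 F [ 0.2 -5.1 -0.3] 34.99332010746002
q6 -0.679 Tz 0.188 F [-0.3 -5.3 -0.7] 34.99302685260773
q6 -0.617 Tz 0.183 F [ 0.3 -4.4  0.4] 34.993184208869934
q6 -0.554 Tz 0.139 F [ 0.3 -5.6  0.1] 34.99380826950073
q6 -0.491 Tz 0.128 F [-0.  -5.7 -1. ] 34.993547201156616
```

```bash

python3 -m crank '{"jaw":[0.8],"translation":[[0,0,0]],"roll":[0.6]}'>/dev/null;python3 t.py
python3 -m crank '{"jaw":[0.8],"translation":[[0,0,0]],"roll":[0.6]}'>/dev/null;python3 t.py
python3 -m crank '{"jaw":[0.8],"translation":[[0,0,0]],"roll":[0.6]}'>/dev/null;python3 t.py
python3 -m crank '{"jaw":[0.8],"translation":[[0,0,0]],"roll":[0.6]}'>/dev/null;python3 t.py
python3 -m crank '{"jaw":[0.8],"translation":[[0,0,0]],"roll":[0.6]}'>/dev/null;python3 t.py
```

```text
q6 -0.428 Tz 0.163 F [-0.8 -5.6  0. ] 34.993711709976196
q6 -0.365 Tz 0.169 F [-0.1 -5.1  0.6] 34.99388515949249
q6 -0.303 Tz 0.112 F [ 0.  -5.3  0.4] 34.9942284822464
q6 -0.240 Tz 0.172 F [ 0.1 -4.8  0.5] 34.99401569366455
q6 -0.177 Tz 0.196 F [-0.8 -5.5  0.9] 34.994571805000305
```

```bash

python3 -m crank '{"jaw":[0.8],"translation":[[0,0,0]],"roll":[0.6]}'>/dev/null;python3 t.py
python3 -m crank '{"jaw":[0.8],"translation":[[0,0,0]],"roll":[0.6]}'>/dev/null;python3 t.py
python3 -m crank '{"jaw":[0.8],"translation":[[0,0,0]],"roll":[0.6]}'>/dev/null;python3 t.py
python3 -m crank '{"jaw":[0.8],"translation":[[0,0,0]],"roll":[0.6]}'>/dev/null;python3 t.py
python3 -m crank '{"jaw":[0.8],"translation":[[0,0,0]],"roll":[0.6]}'>/dev/null;python3 t.py
python3 -m crank '{"jaw":[0.8],"translation":[[0,0,0]],"roll":[0.6]}'>/dev/null;python3 t.py
```

```text
q6 -0.114 Tz 0.195 F [-1.3 -5.9  0.9] 34.994627237319946
q6 -0.051 Tz 0.128 F [-1.  -6.1  2. ] 34.99519765377045
q6 0.011 Tz 0.216 F [-1.9 -5.5  1.8] 34.99547839164734
q6 0.074 Tz 0.233 F [-2.6 -5.6  0.8] 34.99575912952423
q6 0.137 Tz 0.243 F [-1.7 -4.9  1.9] 34.99629735946655
q6 0.200 Tz 0.258 F [-3.2 -4.5  2.6] 34.99718964099884
```

Torque is now climbing, so the foot is on the tile. I'll go on carefully.

```bash

python3 -m crank '{"jaw":[0.8],"translation":[[0,0,0]],"roll":[0.6]}'>/dev/null;python3 t.py
python3 -m crank '{"jaw":[0.8],"translation":[[0,0,0]],"roll":[0.6]}'>/dev/null;python3 t.py
python3 -m crank '{"jaw":[0.8],"translation":[[0,0,0]],"roll":[0.6]}'>/dev/null;python3 t.py
python3 -m crank '{"jaw":[0.8],"translation":[[0,0,0]],"roll":[0.6]}'>/dev/null;python3 t.py
```

```text
q6 0.263 Tz 0.232 F [-1.8 -5.   3.5] 34.99691963195801
q6 0.326 Tz 0.325 F [-2.5 -5.7  3.8] 34.997307658195496
q6 0.388 Tz 0.340 F [-1.9 -5.1  3.4] 34.99809443950653
q6 0.451 Tz 0.343 F [-2.3 -4.2  3.6] 34.998469948768616
```

```bash

python3 -m crank '{"jaw":[0.8],"translation":[[0,0,0]],"roll":[0.6]}'>/dev/null;python3 t.py
python3 -m crank '{"jaw":[0.8],"translation":[[0,0,0]],"roll":[0.6]}'>/dev/null;python3 t.py
python3 -m crank '{"jaw":[0.8],"translation":[[0,0,0]],"roll":[0.6]}'>/dev/null;python3 t.py
```

```text
q6 0.514 Tz 0.324 F [-3.6 -5.5  5.4] 34.998902678489685
q6 0.577 Tz 0.003 F [-2.9 -3.9  4.6] 35.00052809715271
q6 0.640 Tz -0.025 F [-1.9 -4.6  2.8] 34.99711275100708
```

That was the click: torque went from 0.32 to 0.00. I'll turn slightly further to clear the crest, then release and lift.

```bash

python3 -m crank '{"jaw":[0.8],"translation":[[0,0,0]],"roll":[0.7]}'>/dev/null;python3 t.py
python3 -m crank '{"jaw":[0.8],"translation":[[0,0,0]],"roll":[0]}'>/dev/null;python3 t.py
python3 -m crank '{"jaw":[0,0,0,0,0,0,0,0,0,0],"translation":[[0,0,0],[0,0,0],[0,0,0],[0,0,0],[0,0,0],[0,0,-0.5],[0,0,-1],[0,0,-1],[0,0,-1],[0,0,-1]],"roll":[0,0,0,0,0,0,0,0,0,0]}'
python3 -m crank '{"jaw":[0,0,0,0,0,0,0,0],"translation":[[0,0,-1],[0,0,-1],[-1,0,0],[-1,0,0],[-1,0,0],[-1,0,0],[0,0,0],[0,0,0]],"roll":[0,0,0,0,0,0,0,0]}'
python3 - <<'E'
from rig import arm
import cv2,numpy as np
s=cv2.resize(arm.read_camera("scene")["img"][190:320,200:350],None,fx=4,fy=4,interpolation=2)
c=arm.read_camera("top");np.savez("t4.npz",**c);t=cv2.resize(c["img"][155:275,230:350],(520,520),interpolation=2)[:, :]
cv2.imwrite("pics/f.png",cv2.resize(np.hstack([s,t[:, :]]),(800,372)))
E
```

```text
q6 0.714 Tz -0.040 F [-3.5 -4.8  3.5] 34.996923208236694
q6 0.713 Tz 0.011 F [-2.9 -5.1  3.6] 35.00059425830841
time_s: 19.55
tcp_pos: [0.5492, -0.017, 0.2039]
orientation: [-2.967, -1.031, 0.001]
contact_force: [0.6, 0.1, -0.4]
gripper_width: 0.0941
grasp_force: 0.0
time_s: 20.22
tcp_pos: [0.4549, -0.0921, 0.2629]
orientation: [2.969, 1.028, 0.001]
contact_force: [0.3, -0.6, 0.5]
gripper_width: 0.0944
grasp_force: 0.0
```

View pics/f.png

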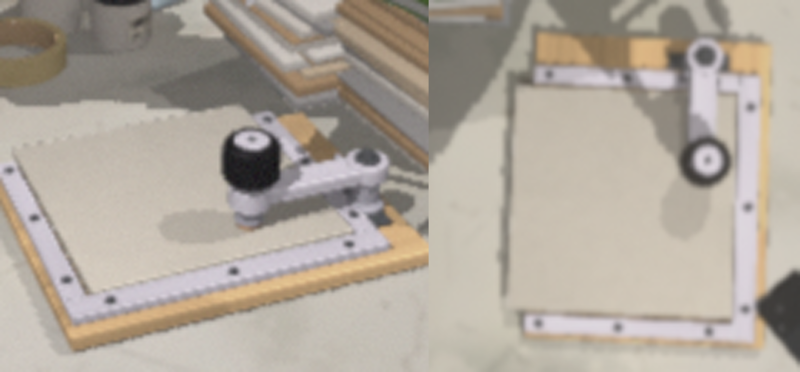

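The tile is against the stop, the arm is square across it, and the knob stands over the foot. Last, a quick numeric check of the arm angle before handing in.

```bash
python3 - <<'E'
import numpy as np,cv2
from h import *
c=dict(np.load("t4.npz"));P=cloud(c);z=P[...,2]
m=((z>.085)&(z<.105)&(np.hypot(P[...,0]-.549,P[...,1]+.016)<.035)).astype(np.uint8)
M=cv2.moments(m,True);k=ray(c,(M["m10"]/M["m00"],M["m01"]/M["m00"]),.094)[0]*1000
d=k[:2]-[643,-21.3];print(k,np.linalg.norm(d),np.arctan2(-d[1],-d[0])+.0532)
E
```

```text
[547.65636582 -15.63077349  94.        ] 95.5120343601435 -0.0061910574890286715
```

```bash
python3 -c "
from rig import arm
print(arm.sign_off())"
```

```text
the job is handed in; nothing more can be done
None
```

The job is handed in: the tile is home against the stop, the clamp arm measured within about 0.01 rad of its home angle, and the knob was released after its first click (seen as a torque drop, not by checking the pip); no verdict came back.

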